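# Start the microscope imaging station

## Robot

A 6-joint arm with a two-finger parallel gripper is mounted at the origin on the work surface. World frame = base frame: x ahead of the robot, y to its left, z up, the work surface at z = 0. Lengths are in mm, angles in rad, forces in N, time in s.
With the tool pointing down it reaches from about 350 to 775 mm from the base axis. Payload 7.3 kg.
Tool frame: the origin (TCP) lies midway between the tips of the shut fingers; the grasp point (between the pads) lies 19 mm behind it; z points along the fingers, x is the direction in which the jaws open and shut, and the axes are right-handed (so a half turn about z gives the same grasp; the last joint's range is limited). The gripper opens to 92 mm and grips with 3 to 60 N. Pads are 19 mm wide; open, the fingers measure 130 mm over their backs; the gripper's body (75 mm by 190 mm) begins 47 mm behind the grasp point.
Start: joints at [0.971, 0.342, 1.524, -0, 1.275, -0.146], TCP at [230.141, 471.89, 226.741] pointing down, gripper open.
Joint ranges: [-2.53, 2.53], [-0.77, 2.02], [0.04, 2.7], [-1, 4.14], [0.28, 2.66], [-3.11, 3.11]. Speed limits (rad/s): [2.57, 2.57, 3.14, 3.14, 3.14, 3.14].

## Interface

Orientations are given as [roll, pitch, yaw] about the fixed x, y, z axes, in that order (R = Rz(yaw) Ry(pitch) Rx(roll)).
In Python, from plant import bot gives the robot as it stands.
- The arm moves only by the shell command python3 -m pendant 'ROWS' [OPENING]. ROWS is JSON, a list of rows, each an object with "linear": the shift along the world's x, y, z in mm, a list of three; "twist": the turn about the world's z in degrees. In form: [{"linear": [x, y, z], "twist": twist}, ...]. A call has 1 to 20 rows; each row is the pose to reach, as a shift and turn from the pose commanded when the call began; what a row does not reach only later rows make up. A row lasts 1/8 s, in which the tool goes at most 62.5 mm and 10.7 degrees, less where a joint would pass 70% of its speed; a pose out of reach is approached as far as the arm can. A call with a gripper value outside its range is refused whole. OPENING is the closure in counts, from 0 (fully open) to 255 (shut), set as the call begins (- or left out, the last holds). The fingers move at their own pace and stop on an object; the grip force is fixed at half the most. Time passes only in rows, so rows that repeat a pose let the fingers close. It gives the time, the measured TCP pose, the force and the opening at its end, in the units of the state.
- bot.get_obs(): the state, without advancing time (a new reading comes with each control period).
- bot.capture(name): name is "scene" or "top" or "wrist"; returns a dict with "frame" (400x640x3 uint8, blue, green, red), "z_map" (400x640 float32, mm along the optical axis (not along the pixel's ray), 0 where there is no reading), "fx", "fy", "cx", "cy" (pixels), "rvec" (rotation vector, rad) and "tvec" (3), from world to camera coordinates, as OpenCV has them. Camera axes: x right, y down, z forward; pixel columns grow to the right and rows downward; lengths in mm; the calibration is good to about 2 mm. A picture is of the moment at which its call begins.
- bot.close_job(): hands the job in, once; it reports no verdict.
The state is a dict: "time": time; "joint_positions": joint angles; "dq": joint speeds; "tau": joint torques, N m; "tool_pos": TCP position; "tcp_rot": TCP orientation; "contact_force": force on the tool from outside, world axes, zero at the start; "moment": the same for the moment, N m; "grip_width": finger opening in mm.
Only numpy, scipy, OpenCV 4.12 (cv2) and the standard library are available. Lean on these libraries where they do the work, as an engineer would, in place of code of your own. Each camera call takes 0.05 s, during which the arm holds its last target. There are 200 camera calls.

## Task

Start up the microscope's imaging station with light touches of the fingertips: press the round key on the lamp power supply until it stays down, then the bar key on the stage controller, then the square key on the camera box. Press gently, leave the slide warmer's key alone, do not lift or shove any of the units or disturb the other things on the bench, and finish with the hand clear.

Things in the scene. Friction and masses are not known exactly. Their poses are not given: they have to be found in the camera images.
- lamp_unit: lamp power supply: the tallest white box, 110 (x) by 100 (y) mm, top face 72 mm high, with six raised aluminium fins (8 mm high) across the far half of its top and one large round key on the near half, 22 mm from the middle towards -x. About 0.9 kg. Origin at the centre of its underside, z up, x pointing away from its key side (towards its far end), y to the left of that. Stands loose on the bench on rubber feet.
- lamp_key (a joint): the lamp supply's round black key, 30 mm across, a push key that stays down: 0 = up (off, its top 12 mm above the unit's top face), grows as it is pressed to 0.010 m at its stop (2 mm still showing). It counts as on beyond 0.006 m. It slides straight down against a steady 3 N of friction, has no return spring and stays where it is left.
- lamp_key_top (a point): centre of the top face of the lamp supply's round key; it sinks with the key. Local z is up; x and y as the unit's. 84 mm above the bench when up.
- stage_unit: stage controller: a white box 120 (x) by 100 (y) mm, top face 45 mm high, with a short black joystick standing 44 mm above the far half of its top (34 mm from the middle) and one long bar key on the near half, 32 mm from the middle towards -x. About 0.7 kg. Origin at the centre of its underside, z up, x pointing away from its key side (towards its far end), y to the left of that. Stands loose on the bench on rubber feet.
- stage_key (a joint): the stage controller's black bar key, 16 mm (x) by 50 mm (y), a push key that stays down: 0 = up (off, its top 12 mm above the unit's top face), grows as it is pressed to 0.010 m at its stop (2 mm still showing). It counts as on beyond 0.006 m. It slides straight down against a steady 3 N of friction, has no return spring and stays where it is left.
- stage_key_top (a point): centre of the top face of the stage controller's bar key; it sinks with the key. Local z is up; x and y as the unit's. 57 mm above the bench when up.
- camera_unit: camera control box: a white box 100 (x) by 90 (y) mm, top face 55 mm high, with a small tilted screen (up to 20 mm higher) on the far half of its top and one square key on the near half, 27 mm from the middle towards -x. About 0.6 kg. Origin at the centre of its underside, z up, x pointing away from its key side (towards its far end), y to the left of that. Stands loose on the bench on rubber feet.
- camera_key (a joint): the camera box's square black key, 22 mm by 22 mm, a push key that stays down: 0 = up (off, its top 12 mm above the unit's top face), grows as it is pressed to 0.010 m at its stop (2 mm still showing). It counts as on beyond 0.006 m. It slides straight down against a steady 3 N of friction, has no return spring and stays where it is left.
- camera_key_top (a point): centre of the top face of the camera box's square key; it sinks with the key. Local z is up; x and y as the unit's. 67 mm above the bench when up.
- warmer: slide warmer, to be left off: a flat white box 120 (x) by 100 (y) mm, top face 40 mm high, with an aluminium plate and two glass slides on its top and one small round key at its near edge, 42 mm from the middle towards -x. About 0.8 kg. Origin at the centre of its underside, z up, x pointing away from its key side (towards its far end), y to the left of that. Stands loose on the bench on rubber feet.
- warmer_key (a joint): the warmer's small round black key, 18 mm across, a push key that stays down: 0 = up (off, its top 12 mm above the unit's top face), grows as it is pressed to 0.010 m at its stop (2 mm still showing). It counts as on beyond 0.006 m. It slides straight down against a steady 3 N of friction, has no return spring and stays where it is left.
- oil_bottle: bystander: amber oil bottle, 44 mm across, 75 mm high; origin under its middle
- jar: bystander: clear specimen jar with a white cap, 48 mm across, 60 mm high; origin under its middle
- beaker: bystander: glass beaker, 52 mm across, 75 mm high; origin under its middle
- slide_box: bystander: flat grey slide box 100 by 175 by 26 mm; origin under its middle
- phone: bystander: black phone lying on the bench, 75 by 155 by 9 mm; origin under its middle
- clip: bystander: wooden clip lying on the bench, 75 mm long, 12 mm wide, 17 mm high; origin under its middle
Mind the look-alikes: they are no part of the job. Leave any green or red look-alike of the camera_unit alone.

How it is judged:
By the outcome, as a careful person would: the job done as asked, in the order asked, and still so for the second after the job is handed in, with the robot touching nothing.
It also fails if it takes over 48 s, if anything falls off the work surface, if the arm or the gripper's body presses on something with over 40 N, if the wrist force passes 120 N, or if a joint passes its speed limit or range.

## Working session

There is one attempt and no reset: what is moved stays moved. The work goes in short steps, Python scripts to look and compute and a shell command to move; the robot and the scene stay as the last step left them, time stands still between calls to the robot, and variables do not carry over. Pictures are saved under pics/ and viewed, about 8 in all and at most 12, crops included, and the job is handed in when it is done.

```bash
mkdir -p pics
cat > h.py <<'E'
import numpy as np, cv2
from plant import bot
def cap(n,f):
    c=bot.capture(n); np.savez('pics/'+f+'.npz',**c); cv2.imwrite('pics/'+f+'.png',c['frame']); return c
def load(f): return dict(np.load('pics/'+f+'.npz'))
def world(c,u,v,z=None):
    R=cv2.Rodrigues(c['rvec'])[0]; t=c['tvec'].reshape(3)
    d=np.array([(u-c['cx'])/c['fx'],(v-c['cy'])/c['fy'],1.])
    o=-R.T@t; r=R.T@d
    if z is None: s=np.median(c['z_map'][int(v)-1:int(v)+2,int(u)-1:int(u)+2])
    else: s=(z-o[2])/r[2]
    return o+s*r
E
python3 -c "
from h import *
cap('top','top0');cap('scene','scene0');print(bot.get_obs())"
```

```text
{'time': 0.1, 'joint_positions': array([ 9.71015303e-01,  3.42647004e-01,  1.52490325e+00,  6.63304781e-06,
        1.27540903e+00, -1.45977399e-01]), 'dq': array([ 0.00174825, -0.00232406, -0.00473659,  0.0010254 ,  0.0013061 ,
        0.00191665]), 'tau': array([ 2.28141827e-03, -4.32003379e+01, -2.44696176e+01,  7.20661087e-02,
        5.24812506e-02, -4.73355090e-05]), 'tool_pos': array([229.91690121, 471.58032829, 226.12396844]), 'tcp_rot': array([-3.14138759e+00,  1.35117197e-03,  1.11699090e+00]), 'contact_force': array([-0.97321431,  0.31788863, -0.31044163]), 'moment': array([-0.05477153,  0.00752425, -0.01434404]), 'grip_width': 92.06491995517818}
```

View pics/top0.png

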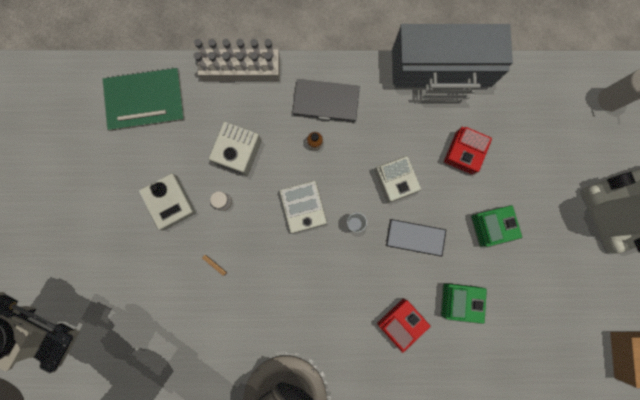

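View pics/scene0.png

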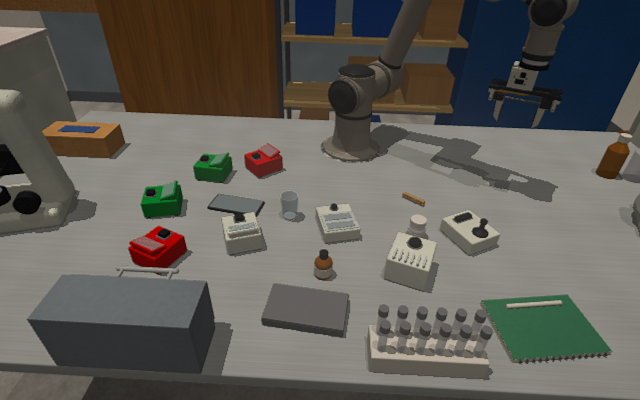

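The top view shows the lamp unit at about (235,147), with its key at (230,153). The stage controller is at (166,202), with its bar key at (170,212). The white camera box is at (399,180), with its key at (403,187).

Things that could be mistaken for these:
- The warmer at (303,207), with its key at (307,222).
- The red boxes at (469,150) and (404,325).
- The green boxes at (497,226) and (464,303).
- The joystick at (158,189).

I'll check the choice in a close crop.

```bash
python3 -c "
from h import *
c=load('top0')
a=cv2.resize(c['frame'][115:235,135:265],None,fx=5,fy=5,interpolation=2)[:, :]
b=cv2.resize(c['frame'][150:210,370:430],None,fx=5,fy=5,interpolation=2)[:300,:150*2]
o=np.zeros((600,800,3),np.uint8); o[:, :500]=a[:600,:500]; o[:300,500:]=b
cv2.imwrite('pics/crop0.png',o)
for n,u,v,z in [('lamp',230,153,84),('stage',170,212,57),('cam',403,187,67),('warm',307,222,52),('joy',158,189,89),('base',290,390,0)]: print(n,world(c,u,v).round(),world(c,u,v,z).round())
"
```

```text
lamp [627. 140.  85.] [627. 140.  84.]
stage [478. 297.  57.] [478. 297.  57.]
cam [ 540. -307.   66.] [ 540. -307.   67.]
warm [451. -57.  51.] [451. -57.  52.]
joy [537. 327.  65.] [534. 318.  89.]
base [ 95. -27. 243.] [ 19. -11.   0.]
```

View pics/crop0.png

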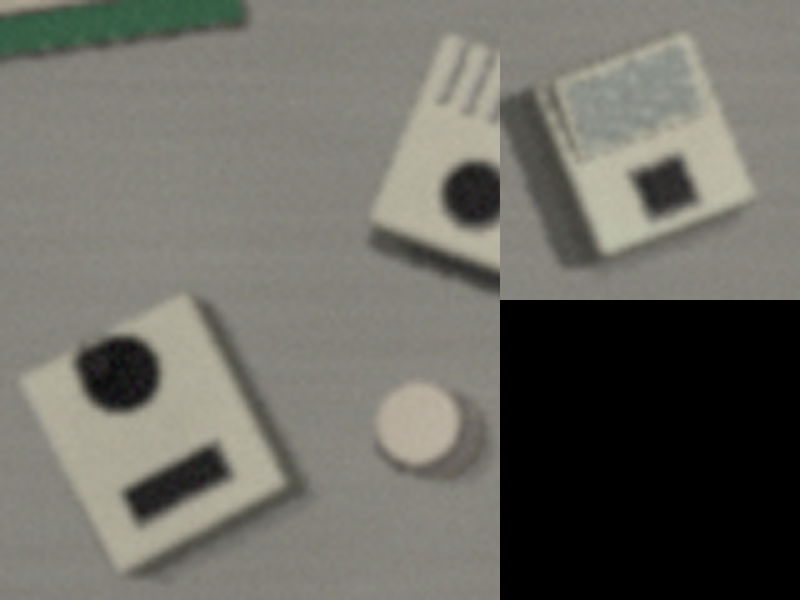

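The crop confirms all three: the lamp's round key at full-frame (229.6,153.6), the bar key at (170.2,211.2), and the white camera box's square key at (403,187.4). The unit yaws are about -22°, +27° and +22.5°. Depth heights match the given ones (85, 57 and 66 mm). Next I'll move above the lamp key with the fingers shut.

```bash
python3 -m pendant '[{"linear":[100,-83,0],"twist":2},{"linear":[396,-331,-90],"twist":4},{"linear":[396,-331,-90],"twist":4},{"linear":[396,-331,-90],"twist":4},{"linear":[396,-331,-90],"twist":4},{"linear":[396,-331,-90],"twist":4},{"linear":[396,-331,-90],"twist":4},{"linear":[396,-331,-90],"twist":4},{"linear":[396,-331,-90],"twist":4},{"linear":[396,-331,-90],"twist":4},{"linear":[396,-331,-90],"twist":4},{"linear":[396,-331,-90],"twist":4},{"linear":[396,-331,-90],"twist":4},{"linear":[396,-331,-90],"twist":4}]' 255
python3 -c "
from h import *
c=load('top0')
for n,u,v,z in [('lamp',229.6,153.6,84),('stage',170.1,211.1,57),('cam',402.8,187.3,67)]: print(n,world(c,u,v,z).round(1))
cap('wrist','w1');o=bot.get_obs();print(o['tool_pos'],o['tcp_rot'],o['contact_force'],o['grip_width'])"
```

```text
time: 1.85
tool_pos: [625.9, 141.4, 137.1]
tcp_rot: [3.141, -0.0, 1.188]
contact_force: [-0.1, -0.7, -0.5]
grip_width: 0.3
lamp [625.5 140.9  84. ]
stage [480.4 296.6  57. ]
cam [ 538.8 -306.1   67. ]
[625.98245046 141.26046285 137.00842711] [ 3.14130879e+00 -2.28227981e-04  1.18735962e+00] [ 0.40442953  0.16228684 -0.7959846 ] 0.8617759958547303
```

View pics/w1.png

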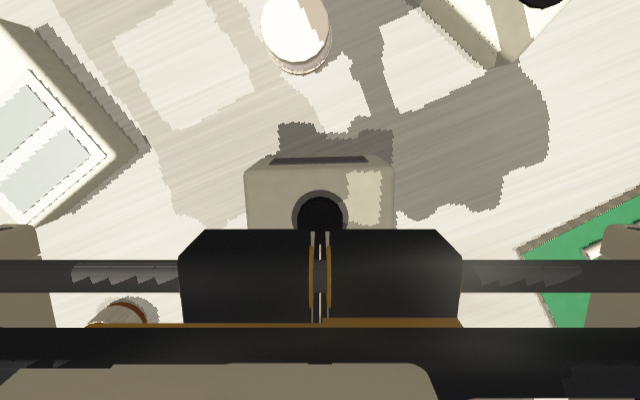

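The wrist view shows the lamp's round key at about (320,215), partly hidden by the fingertips, with the unit squared to the jaws. I'll cross-check the position, then press slowly.

```bash
python3 -c "
from h import *
c=load('w1')
for p in [(320,197),(297,215),(344,215)]: print(p,world(c,*p,84).round(1),world(c,*p).round(1))"
python3 -m pendant '[{"linear":[0,0,-25],"twist":0},{"linear":[0,0,-42],"twist":0},{"linear":[0,0,-48],"twist":0},{"linear":[0,0,-50],"twist":0},{"linear":[0,0,-50],"twist":0}]'
```

```text
(320, 197) [610.9 146.3  84. ] [612.8 145.5  75.6]
(297, 215) [616.3 128.4  84. ] [618.7 126.7  74.4]
(344, 215) [627.5 156.   84. ] [630.5 155.5  73.9]
time: 2.52
tool_pos: [626.5, 141.0, 87.2]
tcp_rot: [3.141, -0.001, 1.187]
contact_force: [-0.2, 0.1, 0.4]
grip_width: 0.2
```

```bash
python3 -m pendant '[{"linear":[-1,0,-2],"twist":0},{"linear":[-1,0,-3],"twist":0},{"linear":[-1,0,-4],"twist":0},{"linear":[-1,0,-5],"twist":0},{"linear":[-1,0,-6],"twist":0},{"linear":[-1,0,-6],"twist":0}]'
python3 -m pendant '[{"linear":[0,0,-1],"twist":0},{"linear":[0,0,-2],"twist":0},{"linear":[0,0,-3],"twist":0},{"linear":[0,0,-4],"twist":0},{"linear":[0,0,-5],"twist":0},{"linear":[0,0,-5],"twist":0}]'
```

```text
time: 3.28
tool_pos: [625.2, 140.9, 80.7]
tcp_rot: [3.142, -0.0, 1.187]
contact_force: [-0.8, -1.0, 2.5]
grip_width: 0.6
time: 4.03
tool_pos: [625.2, 140.9, 75.6]
tcp_rot: [3.142, -0.0, 1.187]
contact_force: [0.4, -0.2, 1.1]
grip_width: 0.2
```

```bash
python3 -m pendant '[{"linear":[0,0,5],"twist":0},{"linear":[0,0,25],"twist":0},{"linear":[0,0,54],"twist":0},{"linear":[-145,156,54],"twist":49},{"linear":[-145,156,54],"twist":49},{"linear":[-145,156,54],"twist":49},{"linear":[-145,156,54],"twist":49},{"linear":[-145,156,54],"twist":49},{"linear":[-145,156,54],"twist":49},{"linear":[-145,156,54],"twist":49},{"linear":[-145,156,54],"twist":49}]'
python3 -c "
from h import *
c=cap('top','t2');w=cap('wrist','w2');s=cap('scene','s2');o=bot.get_obs();print(o['tool_pos'],o['tcp_rot'],o['contact_force'])
a=cv2.resize(c['frame'][110:230,130:270],None,fx=2.85,fy=2.85,interpolation=2)
s0=load('scene0')
o=np.zeros((600,800,3),np.uint8);o[:342,:399]=a[:342,:399];o[:250,400:800]=cv2.resize(w['frame'],(400,250),interpolation=3)
o[350:600,:400]=cv2.resize(s0['frame'][220:295,375:495],(400,250),interpolation=2);o[350:600,400:]=cv2.resize(s['frame'][220:295,375:495],(400,250),interpolation=2)
cv2.imwrite('pics/m2.png',o)
for k in [(229.6,153.6)]: print(world(c,*k))"
```

```text
time: 5.4
tool_pos: [480.4, 296.5, 129.7]
tcp_rot: [-3.141, -0.0, 2.04]
contact_force: [-0.1, -0.1, 0.1]
grip_width: 0.6
[480.33955669 296.60997698 129.67277548] [-3.14147824e+00 -1.23956014e-04  2.04086659e+00] [0.3898957  0.8421867  1.03571681]
[627.43182767 142.7070106   75.71910585]
```

View pics/m2.png

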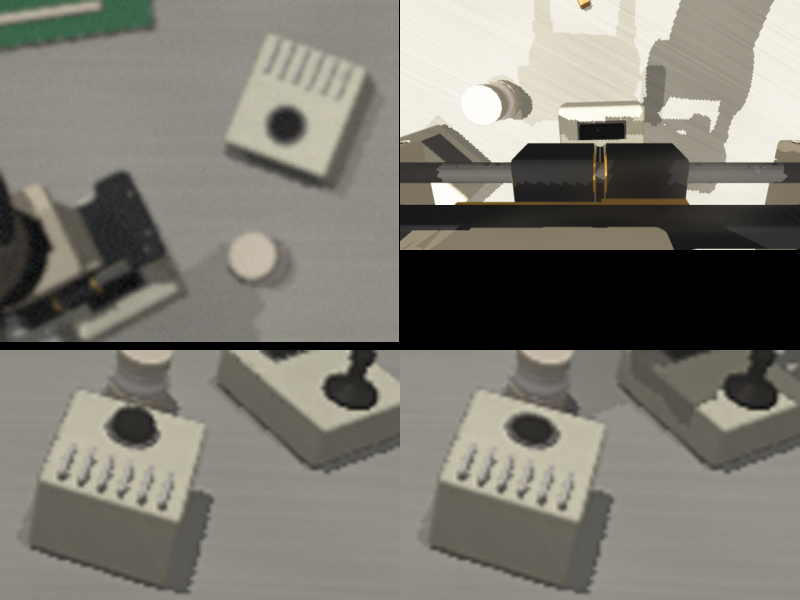

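The scene view before and after shows the lamp key sunk (depth 75.7 mm, about 8.3 mm pressed) and the unit unmoved. The wrist view shows the bar key whole, centred at about (324,210) in the full frame. Checking that position, then approaching to just above it.

```bash
python3 -c "
from h import *
c=load('w2')
print(world(c,324,209.6,57).round(1),world(c,324,209.6).round(1))
g=cv2.cvtColor(c['frame'],6); m=(g[192:224,270:380]<60).astype(np.uint8); 
n,l,s,ce=cv2.connectedComponentsWithStats(m); i=1+s[1:,4].argmax(); print(s[i],ce[i]+[270,192], world(c,*(ce[i]+[270,192]),57).round(1))"
python3 -m pendant '[{"linear":[0,0,-40],"twist":0},{"linear":[0,0,-60],"twist":0},{"linear":[0,0,-68],"twist":0},{"linear":[0,0,-70],"twist":0},{"linear":[0,0,-70],"twist":0}]'
```

```text
[476.6 297.8  57. ] [476.5 297.7  57.6]
[  16    5   73   27 1821] [322.39428885 209.88797364] [477.3 296.9  57. ]
time: 6.18
tool_pos: [480.6, 297.1, 60.5]
tcp_rot: [3.14, -0.0, 2.042]
contact_force: [-0.9, 0.3, 0.9]
grip_width: 0.4
```

```bash
python3 -m pendant '[{"linear":[-2,0,0],"twist":0},{"linear":[-2,0,-1],"twist":0},{"linear":[-2,0,-2],"twist":0},{"linear":[-2,0,-3],"twist":0},{"linear":[-2,0,-4],"twist":0},{"linear":[-2,0,-5],"twist":0},{"linear":[-2,0,-6],"twist":0},{"linear":[-2,0,-6],"twist":0}]'
python3 -m pendant '[{"linear":[0,0,-1],"twist":0},{"linear":[0,0,-2],"twist":0},{"linear":[0,0,-3],"twist":0},{"linear":[0,0,-4],"twist":0},{"linear":[0,0,-5],"twist":0},{"linear":[0,0,-5.5],"twist":0}]'
```

```text
time: 7.18
tool_pos: [478.2, 296.9, 53.7]
tcp_rot: [3.141, -0.0, 2.042]
contact_force: [-0.7, -0.2, 1.9]
grip_width: 0.5
time: 7.92
tool_pos: [478.2, 296.9, 48.2]
tcp_rot: [3.141, -0.0, 2.042]
contact_force: [-0.3, -0.1, 1.4]
grip_width: 0.6
```

```bash
python3 -m pendant '[{"linear":[0,0,5],"twist":0},{"linear":[0,0,40],"twist":0},{"linear":[0,0,95],"twist":0},{"linear":[61,-603,92],"twist":-4.5},{"linear":[61,-603,92],"twist":-4.5},{"linear":[61,-603,92],"twist":-4.5},{"linear":[61,-603,92],"twist":-4.5},{"linear":[61,-603,92],"twist":-4.5},{"linear":[61,-603,92],"twist":-4.5},{"linear":[61,-603,92],"twist":-4.5},{"linear":[61,-603,92],"twist":-4.5},{"linear":[61,-603,92],"twist":-4.5},{"linear":[61,-603,92],"twist":-4.5},{"linear":[61,-603,92],"twist":-4.5},{"linear":[61,-603,92],"twist":-4.5},{"linear":[61,-603,92],"twist":-4.5},{"linear":[61,-603,92],"twist":-4.5},{"linear":[61,-603,92],"twist":-4.5}]'
python3 -c "
from h import *
c=cap('top','t3');w=cap('wrist','w3')
a=cv2.resize(c['frame'][110:250,130:330],None,fx=4,fy=4,interpolation=2)[:,:400]
o=np.zeros((560,800,3),np.uint8);o[:,:400]=a;o[:250,400:]=cv2.resize(w['frame'],(400,250),interpolation=3)
cv2.imwrite('pics/m3.png',o)
for k in [(229.6,153.6),(170.1,211.1)]: print(world(c,*k))"
```

```text
time: 10.18
tool_pos: [539.4, -305.5, 140.5]
tcp_rot: [3.141, 0.0, 1.964]
contact_force: [0.1, 0.6, -0.3]
grip_width: 0.1
[627.2041779  142.49909956  76.69488606]
[481.2377896  299.56396953  48.54598566]
```

View pics/m3.png

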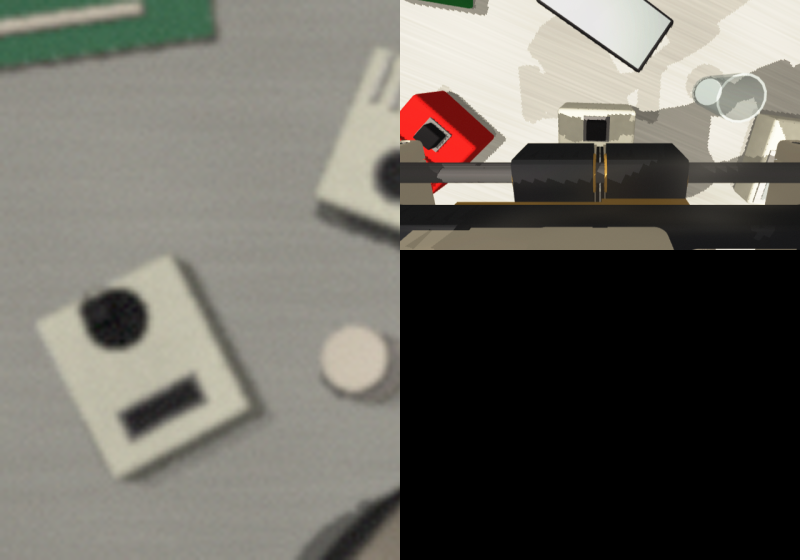

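The stage key now reads 48.5 mm (about 8.5 mm down), and neither unit has moved. The wrist view shows the white box's square key at about (314,208). The red look-alike is well to the left, with its key at (48,216).

```bash
python3 -c "
from h import *
c=load('w3')
print(world(c,314,208,67).round(1),world(c,314,208).round(1), world(c,294.5,208,67).round(1),world(c,333,208,67).round(1))"
python3 -m pendant '[{"linear":[0,0,-40],"twist":0},{"linear":[0,0,-60],"twist":0},{"linear":[-1,-1,-68],"twist":0},{"linear":[-1,-1,-70],"twist":0},{"linear":[-1,-1,-70],"twist":0}]'
```

```text
[ 537.5 -310.9   67. ] [ 537.4 -310.9   67.4] [ 542.6 -323.3   67. ] [ 532.5 -298.8   67. ]
time: 10.9
tool_pos: [538.6, -307.5, 71.1]
tcp_rot: [3.141, 0.001, 1.963]
contact_force: [0.8, 0.5, 1.0]
grip_width: 0.5
```

```bash
python3 -m pendant '[{"linear":[0,-1,-1],"twist":0},{"linear":[0,-1,-2],"twist":0},{"linear":[0,-1,-3],"twist":0},{"linear":[0,-1,-4],"twist":0},{"linear":[0,-1,-5],"twist":0},{"linear":[0,-1,-6],"twist":0},{"linear":[0,-1,-7],"twist":0},{"linear":[0,-1,-7],"twist":0}]'
python3 -m pendant '[{"linear":[0,0,-1],"twist":0},{"linear":[0,0,-2],"twist":0},{"linear":[0,0,-3],"twist":0},{"linear":[0,0,-4],"twist":0},{"linear":[0,0,-5],"twist":0},{"linear":[0,0,-5.5],"twist":0}]'
python3 -m pendant '[{"linear":[0,0,5],"twist":0},{"linear":[0,0,40],"twist":0},{"linear":[0,0,100],"twist":0},{"linear":[0,0,140],"twist":0},{"linear":[-60,120,140],"twist":0},{"linear":[-100,200,140],"twist":0},{"linear":[-100,200,140],"twist":0},{"linear":[-100,200,140],"twist":0},{"linear":[-100,200,140],"twist":0},{"linear":[-100,200,140],"twist":0}]'
python3 -c "
from h import *
c=cap('top','t4');cap('scene','s4')
for k in [(229.6,153.6),(170.1,211.1),(402.8,187.3),(307,222)]: print(world(c,*k).round(1))
a=c['frame'][100:270,130:470];cv2.imwrite('pics/m4.png',cv2.resize(np.vstack([load('top0')['frame'][100:270,130:470],a])[:,:],None,fx=1.75,fy=1.75,interpolation=2))"
```

```text
time: 11.9
tool_pos: [538.2, -308.2, 63.1]
tcp_rot: [3.142, -0.0, 1.963]
contact_force: [-0.1, -0.1, 1.6]
grip_width: 0.5
time: 12.65
tool_pos: [538.2, -308.2, 57.7]
tcp_rot: [3.142, 0.0, 1.963]
contact_force: [0.2, 0.7, 2.9]
grip_width: 0.1
time: 13.9
tool_pos: [438.7, -108.6, 198.1]
tcp_rot: [3.141, 0.001, 1.964]
contact_force: [0.3, -0.2, 0.9]
grip_width: 0.5
[627.6 142.9  74.9]
[481.2 299.4  49.1]
[ 540.1 -308.    57.8]
[418.  -69.7 541.8]
```

View pics/m4.png

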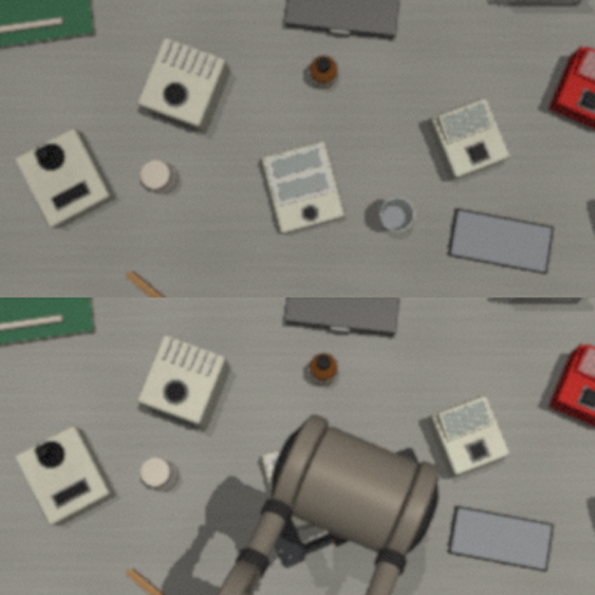

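View pics/s4.png

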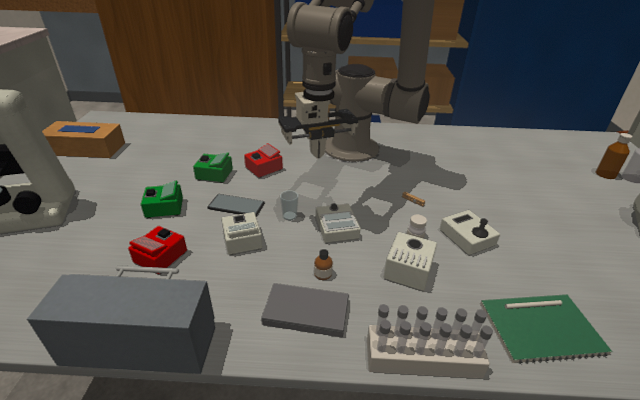

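The three keys read 75, 49 and 58 mm, so all are about 8–9 mm down. Every unit and bystander is where it was, the warmer key at scene (334,207) still stands up, and the hand is clear at z 198 mm. Handing in.

```bash
python3 -c "
from plant import bot
print(bot.close_job(), bot.get_obs()['time'])"
```

```text
the job is handed in; nothing more can be done
the job is handed in; nothing more can be done
```

I pressed the lamp's round key, the stage controller's bar key and the white camera box's square key, in that order, using the shut fingertips. Then I lifted the hand clear and handed the job in at about 14 s of the 48 s allowed.

- **Keys:** The last depth readings put the key tops at 74.9, 49.1 and 57.8 mm. That is about 8–9 mm of travel each, past the 6 mm needed and short of the 10 mm stop.
- **Force:** Readings at the end of each move never went above about 3 N. I did not watch the force between those points.
- **Surroundings:** Before-and-after pictures show no unit or other object moved. In the last scene picture the warmer's key still looks up. Its depth could not be measured at the end because the arm hid it from the top camera.
- **Disagreement:** The wrist and top cameras differed by up to about 5 mm on key position (camera box worst, stage about 3 mm). I pressed near the average, well within each key.

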